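Hang the rinsed lifting key to dry and start the dryer

TASK

Take the blue-handled lifting key out of the white drain rack and hang it by the eye in its handle on the peg of the drying stand, and let go of it. Then start the air dryer: press its white button fully down and let it come up, then press the green button fully down and let it come up. Do not press the red button, and leave the red-handled key, the steel beaker and the amber jar where they are.

Things in the scene. Friction and masses are not known exactly. Their poses are not given: they have to be found in the camera images.
- key_blue: lifting key, upright in a rack slot, 130 mm tall, 0.16 kg. Origin: centre of foot underside; z up, y along width, x through thickness. Blue handle: flat plate 50 mm wide (y), 10 mm thick (x), from 80 to 130 mm above the origin, with a round 26 mm eye through it along x at 105 mm. Below: steel shank 14 x 8 mm, steel forked foot 40 mm wide, 10 mm thick, 22 mm tall. Same if turned half round
- key_blue_eye (a point): centre of the eye in the blue handle; axes as those of the blue key (the eye runs along x)
- key_red: the same lifting key with a red handle, standing in the other slot; leave it alone. Origin and axes as for the blue key
- rack: white drain rack, fixed, 110 (x) x 70 (y) x 45 mm (z), origin at the centre of its underside. Two slots 13 mm (x) by 45 mm (y), 35 mm deep, open at the top, at x = -30 and +30 mm; the keys stand on the slots' floors, 10 mm above the bench
- stand: drying stand, fixed: dark base plate 130 x 100 x 10 mm; upright 12 mm rod at the origin (underside), topped at 169 mm by a black 20 mm cap. From the rod one round 8 mm peg points along the stand's -x, axis 160 mm above the bench, level to x = -62 mm, then turned up slightly to its end at x = -72 mm, axis height 166 mm (top 170 mm). Nothing above the peg
- peg_mid (a point): point on the peg's axis halfway along its level part, 36 mm from the rod's axis, 160 mm above the bench; axes as those of the stand (the peg points along -x)
- peg_tip (a point): centre of the peg's rounded, slightly upturned end, 72 mm from the rod's axis, 166 mm above the bench
- dryer: air dryer, fixed: low beige case 150 (x) x 190 (y) x 55 mm (z), origin at the centre of its underside. On top, on a black panel, a row of three buttons at x = -38 mm: white at y = +55, green at y = 0, red at y = -55 mm; slotted grille on the other half of the top
- btn_white (a joint): spring button of the air dryer, white round cap 26 mm in diameter; value 0 = up, 0.006 m = fully down; about 4 N pushes it fully down; it springs back
- btn_green (a joint): spring button of the air dryer, green round cap 26 mm in diameter; value 0 = up, 0.006 m = fully down; about 4 N pushes it fully down; it springs back
- btn_red (a joint): spring button of the air dryer, red round cap 26 mm in diameter; value 0 = up, 0.006 m = fully down; about 4 N pushes it fully down; it springs back; not to be pressed
- btn_white_top (a point): centre of the top face of the white button's cap when up; the cap moves straight down
- btn_green_top (a point): centre of the top face of the green button's cap when up; the cap moves straight down
- btn_red_top (a point): centre of the top face of the red button's cap when up; the cap moves straight down
- beaker: open stainless steel beaker, 72 mm in diameter, 90 mm tall, origin at the centre of its underside; leave it alone
- jar: closed amber glass jar, 60 mm in diameter, 85 mm tall, origin at the centre of its underside; leave it alone
Things that resemble listed ones, but are neither listed nor needed, are in the scene too. Leave any pink or purple look-alike of the dryer alone.

How it is judged (in metres and radians):
On the way, in this order (a step that is already met when the one before it is completed fails the run):
1. the blue key hangs by its eye on the peg, released (x of key_blue_eye in the frame of stand between -0.066 and -0.006 m and y of key_blue_eye in the frame of stand between -0.012 and 0.012 m and z of key_blue_eye in the frame of stand between 0.14 and 0.16 m and angle between key_blue's own z axis and vertical below 0.3 rad and contact force between key_blue and the fingers below 0.1 N and contact force between key_blue and stand above 0.3 N), for 0.2 s.
2. the white button is pressed down, the others up, the blue key still hanging (all of step 1 and value of joint btn_white above 0.004 m and value of joint each of btn_green, btn_red below 0.002 m), for 0.02 s.
3. the white button is up again, and the green one not yet pressed (value of joint each of btn_white, btn_green, btn_red below 0.002 m), for 0.02 s.
4. the green button is pressed down, the others up, the blue key still hanging (all of step 1 and value of joint btn_green above 0.004 m and value of joint each of btn_white, btn_red below 0.002 m), for 0.02 s.
At the end, for the whole second after the job is handed in: Blue key at rest, upright within 0.3 rad, hanging only on the peg by its eye: eye 6 to 66 mm from the rod's axis, within 12 mm sideways, 0 to 20 mm below the peg's axis. Dryer buttons up (under 2 mm). Red-handled key, beaker and jar upright within 0.2 rad, within 30 mm of their start (all of step 1 and all of step 3 and linear speed of key_blue below 0.03 m/s and angular speed of key_blue below 0.4 rad/s and distance of each of key_red, beaker, jar from where it was at the start of the episode below 0.03 m and angle between each of key_red, beaker, jar's own z axis and vertical below 0.2 rad); the robot touches nothing.
It fails at once if the red button of the dryer is pressed (value of joint btn_red above 0.003 m).
It fails at once if the white and green buttons are pressed together (value of joint each of btn_white, btn_green above 0.003 m).
It fails at once if the red-handled key is moved away by more than 30 mm or tipped over (distance of key_red from where it was at the start of the episode above 0.03 m or angle between key_red's own z axis and vertical above 0.5 rad).
It fails at once if the steel beaker is moved away by more than 30 mm or tipped over (distance of beaker from where it was at the start of the episode above 0.03 m or angle between beaker's own z axis and vertical above 0.5 rad).
It fails at once if the amber jar is moved away by more than 30 mm or tipped over (distance of jar from where it was at the start of the episode above 0.03 m or angle between jar's own z axis and vertical above 0.5 rad).
It also fails if it takes over 54 s, if anything falls off the work surface, if the arm or the gripper's body presses on something with over 40 N, if the wrist force passes 120 N, or if a joint passes its speed limit or range.

ROBOT

A 6-joint arm with a two-finger parallel gripper is mounted at the origin on the work surface. World frame = base frame: x ahead of the robot, y to its left, z up, the work surface at z = 0. Lengths are in m, angles in degrees, forces in N, time in s.
With the tool pointing down it reaches from about 0.425 to 0.925 m from the base axis. Payload 12.5 kg.
Tool frame: the origin (TCP) lies at the very end of the fingers, on their centre line; the grasp point (between the pads) lies arm.grip_depth behind it (arm.grip_depth is the distance from the TCP to the grasp point, in m); x points along the fingers, y is the direction in which the jaws open and shut, and the axes are right-handed (so a half turn about x gives the same grasp; the last joint's range is limited). The gripper opens to 85 mm and grips with 20 to 120 N. Pads are 22 mm wide; open, the fingers measure 114 mm over their backs; the gripper's body (76 mm by 85 mm) begins 54 mm behind the grasp point. The pads swing forward as they close: fully open they stand 13 mm farther back than shut.
Start: joints at [-72.685, 28.126, 89.318, -0, 62.55, -6.05], TCP at [0.248, -0.574, 0.231] pointing down, gripper open.
Joint ranges: [-177.58, 177.58], [-47.91, 125.51], [2.72, 160], [-65.01, 245.01], [3.68, 167.84], [-153.87, 153.87]. Speed limits (degrees/s): [127.2, 127.2, 159.86, 180, 180, 180].

INTERFACE

Orientations are given as [roll, pitch, yaw] about the fixed x, y, z axes, in that order (R = Rz(yaw) Ry(pitch) Rx(roll)).
In Python, from rig import arm gives the robot as it stands.
- The arm moves only by the tool step_arm, never from a script. Its argument "increments" is a list of rows, each a list of 5 numbers: the shift along the tool's x, y, z in cm, then the turn about the tool's x in rad, then the closure, from -1 (fully open) to 1 (shut). In form: [[x, y, z, spin, hand], ...]. A call has exactly 5 rows; each row shifts and turns the commanded pose from where the row before left it, along the tool's axes as they then stand; what a row does not reach is not made up. A row lasts 1/10 s, in which the tool goes at most 50 mm and 8.59 degrees, less where a joint would pass 70% of its speed; a pose out of reach is approached as far as the arm can. A call is refused whole if a number of a shift passes 5 or a number of a turn 0.15, either way. A call with a gripper value outside its range is refused whole. The fingers move at their own pace and stop on an object; the grip force is fixed at half the most. Time passes only in rows, so rows that do not move let the fingers close, or fill a call up. It gives the time, the measured TCP pose, the force and the opening at its end, in the units of the state.
- arm.read_state(): the state, without advancing time (a new reading comes with each control period).
- arm.snapshot(name): name is "scene" or "top" or "wrist"; returns a dict with "image" (420x560x3 uint8, red, green, blue), "vfov" (degrees; the focal length in pixels is half the picture's height over the tangent of half this angle, whatever the lens; pixels are square), "cx", "cy" (the principal point, pixels), "position" and "rotation" of the camera in the world; the wrist camera has in their place "hand_eye" (4x4, takes a point from camera to tool coordinates, whose origin is the TCP and whose axes are the tool frame's). Camera axes: x right, y down, z forward; pixel columns grow to the right and rows downward; lengths in m; the calibration is good to about 2 mm. A picture is of the moment at which its call begins: read the wrist's pose just before it. There is no depth.
- arm.hand_in(): hands the job in, once; it reports no verdict.
Trained networks look in a picture, given as the dict that the camera call returned (one of the last four; its "shot" number tells which), for a name from the list of things; names that differ only in an ending like _2 or _b are one class to them, and where a whole thing is asked for, a point or a joint stands for the part that bears it (a point fixed in the world has none). Each returns a list of dicts, best first, with "conf" (0 to 1); they miss things now and then, are a little off and sometimes report something else, mostly with a low value. They report only what shows in the picture. A call takes as long as a camera call. They do not tell look-alikes from the thing itself.
- arm.find_in(picture, label): "bbox" ([left, top, width, height] in pixels, round what is visible of it).
- arm.silhouettes(picture, label): "mask" (420x560 bool, what is visible of it) and "bbox" ([left, top, width, height] in pixels, round what is visible of it).
The state is a dict: "t": time; "joint_positions": joint angles; "qvel": joint speeds; "tau": joint torques, N m; "eef_pos": TCP position; "orientation": TCP orientation; "force": force on the tool from outside, world axes, zero at the start; "wrist_torque": the same for the moment, N m; "gripper_width": finger opening in m.
Only numpy, scipy, OpenCV 4.12 (cv2) and the standard library are available. Lean on these libraries where they do the work, as an engineer would, in place of code of your own. Each camera call takes 0.05 s, during which the arm holds its last target. There are 200 camera calls.

## Working session

There is one attempt and no reset: what is moved stays moved. The work goes in short steps, Python scripts to look and compute and a tool call to move; the robot and the scene stay as the last step left them, time stands still between calls to the robot, and variables do not carry over. Pictures are saved under pics/ and viewed, about 8 in all and at most 12, crops included, and the job is handed in when it is done.

Besides the shell and the picture viewer there is one more tool, called after "Call:" as a command line: name --pt "numbers of a row" for each row, then --argument value for the rest. step_arm: Moves the arm, as the interface text tells. Its arguments: {"type":"object","properties":{"increments":{"type":"array"}},"required":["increments"]}

```bash
mkdir -p pics; ls; python3 - <<'E'
from rig import arm
import cv2,numpy as np
s=arm.read_state();print({k:np.round(v,3) for k,v in s.items()},arm.grip_depth)
for n in("scene","top"):
    p=arm.snapshot(n);cv2.imwrite(f"pics/{n}0.png",p["image"][...,::-1])
    print(n,p["vfov"],p["cx"],p["cy"],np.round(p["position"],4).tolist(),np.round(p["rotation"],4).tolist())
    for l in("key_blue","key_red","rack","stand","dryer","btn_white","btn_green","btn_red","beaker","jar"):
        print(l,[(np.round(d["bbox"]).tolist(),round(d["conf"],2)) for d in arm.find_in(p,l)[:4]])
E
```

```text
pics
{'t': np.float64(0.0), 'joint_positions': array([-7.2685e+01,  2.8164e+01,  8.9352e+01, -3.0000e-03,  6.2549e+01,
       -6.0520e+00]), 'qvel': array([ 0.086, -0.03 , -0.019,  0.102, -0.025,  0.05 ]), 'tau': array([ 2.0000e-03, -6.1844e+01, -2.6159e+01, -0.0000e+00,  4.0000e-03,
        0.0000e+00]), 'eef_pos': array([ 0.248, -0.574,  0.231]), 'orientation': array([-93.912,  89.935, 109.456]), 'force': array([-1.199,  0.532, -0.384]), 'wrist_torque': array([0.032, 0.053, 0.047]), 'gripper_width': np.float64(0.086)} 0.0187
scene 49.163160689716165 280.96182979993984 214.89048203528654 [0.9506, -0.4976, 0.9532] [-142.3776, -0.6437, 43.3826]
key_blue [([339.0, 135.0, 20.0, 33.0], 0.71)]
key_red [([360.0, 141.0, 19.0, 40.0], 0.8)]
rack [([327.0, 158.0, 48.0, 36.0], 0.84), ([302.0, 316.0, 27.0, 44.0], 0.64)]
stand [([256.0, 203.0, 70.0, 84.0], 0.6)]
dryer [([60.0, 209.0, 94.0, 84.0], 0.97), ([169.0, 356.0, 119.0, 64.0], 0.85), ([156.0, 236.0, 105.0, 102.0], 0.76)]
btn_white [([97.0, 209.0, 10.0, 11.0], 0.63), ([220.0, 376.0, 17.0, 11.0], 0.56), ([413.0, 209.0, 34.0, 41.0], 0.54), ([2
[... 242 characters left out ...]
]
top 42.27502506657158 275.7139570662419 211.57351007710807 [0.4342, -0.0232, 1.4001] [-177.1731, -0.4451, -88.6122]
key_blue [([139.0, 211.0, 24.0, 8.0], 0.74)]
key_red [([133.0, 187.0, 30.0, 11.0], 0.64)]
rack [([138.0, 182.0, 38.0, 49.0], 0.67), ([136.0, 211.0, 31.0, 9.0], 0.34), ([134.0, 187.0, 30.0, 7.0], 0.25)]
stand []
dryer [([344.0, 279.0, 89.0, 40.0], 0.66), ([382.0, 97.0, 82.0, 65.0], 0.6), ([313.0, 187.0, 87.0, 71.0], 0.59)]
btn_white []
btn_green [([419.0, 133.0, 14.0, 11.0], 0.56), ([139.0, 180.0, 33.0, 50.0], 0.28)]
btn_red [([444.0, 133.0, 9.0, 11.0], 0.43)]
beaker [([153.0, 86.0, 32.0, 35.0], 0.98)]
jar [([134.0, 185.0, 29.0, 12.0], 0.68), ([317.0, 99.0, 26.0, 30.0], 0.63)]
```

View pics/scene0.png

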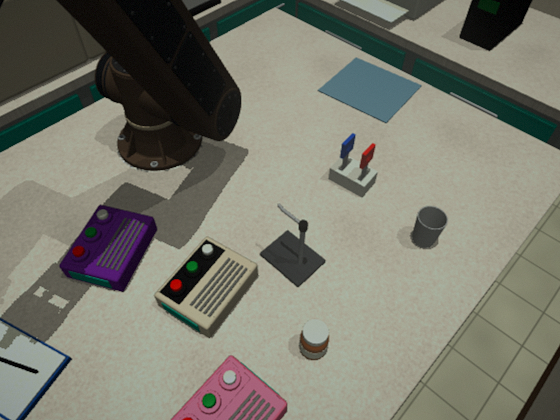

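View pics/top0.png

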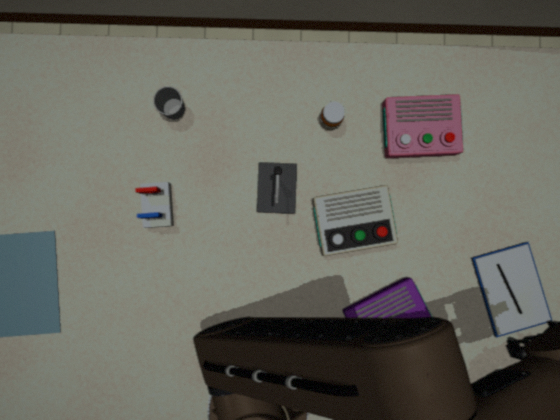

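The scene picture shows these candidates:
- **Keys:** blue at (347,147), red at (366,155).
- **Dryers:** beige, the real one, at (207,285); purple look-alike at (110,248); pink look-alike at (235,395).
- **Stand:** at (293,255), with its peg pointing to the upper left.

In the top picture the blue key is at (149,215) and the red one at (148,190). The stand's cap is at (277,171), and the beige buttons are at (338,239), (360,235) and (381,231). I choose the blue-handled key at top (149,215) and the beige dryer, and check both in a close crop.

```bash
cat > h.py <<'E'
from rig import arm
import cv2,numpy as np
from scipy.spatial.transform import Rotation as Ro
def cam(p,st=None):
    f=p["image"].shape[0]/2/np.tan(np.radians(p["vfov"]/2))
    if "hand_eye" in p:
        T=np.eye(4);T[:3,:3]=Ro.from_euler("xyz",st["orientation"],degrees=True).as_matrix();T[:3,3]=st["eef_pos"]
        T=T@np.array(p["hand_eye"]);R,t=T[:3,:3],T[:3,3]
    else:
        r=np.array(p["rotation"]);t=np.array(p["position"])
        R=r if r.shape==(3,3) else Ro.from_euler("xyz",r,degrees=True).as_matrix()
    return f,p["cx"],p["cy"],R,t
def atz(c,uv,z):
    f,cx,cy,R,t=c;d=R@np.array([(uv[0]-cx)/f,(uv[1]-cy)/f,1]);return t+d*(z-t[2])/d[2]
def proj(c,X):
    f,cx,cy,R,t=c;q=(np.atleast_2d(X)-t)@R;return np.c_[cx+f*q[:,0]/q[:,2],cy+f*q[:,1]/q[:,2]]
def totool(d,st=None):
    st=st or arm.read_state();return Ro.from_euler("xyz",st["orientation"],degrees=True).as_matrix().T@np.array(d)
E
python3 - <<'E'
from h import *
p=arm.snapshot("top");c=cam(p)
s=arm.read_state();print("toolR\n",np.round(Ro.from_euler("xyz",s["orientation"],degrees=True).as_matrix(),3))
for n,uv,z in [("blue",(149,215),.14),("red",(148,190),.14),("cap",(277,171),.169),("pegend",(276,205),.17),("w",(338,239),.06),("g",(360,235),.06),("r",(381,231),.06)]:print(n,np.round(atz(c,uv,z),3))
im=p["image"][...,::-1]
def z(a,b,w,h,k):return cv2.resize(im[b:b+h,a:a+w],None,fx=k,fy=k,interpolation=cv2.INTER_CUBIC)
A=z(130,175,50,60,6);B=z(250,152,50,75,6);C=np.zeros((600,800,3),np.uint8)
C[:360,:300]=A;C[:450,300:600]=B;cv2.imwrite("pics/crop1.png",cv2.convertScaleAbs(C,alpha=1.7))
E
```

```text
toolR
 [[ 0.     0.397 -0.918]
 [-0.    -0.918 -0.397]
 [-1.     0.    -0.   ]]
blue [0.481 0.262 0.14 ]
red [0.54  0.266 0.14 ]
cap [ 0.588 -0.032  0.169]
pegend [ 0.51  -0.032  0.17 ]
w [ 0.437 -0.187  0.06 ]
g [ 0.448 -0.241  0.06 ]
r [ 0.459 -0.293  0.06 ]
```

View pics/crop1.png

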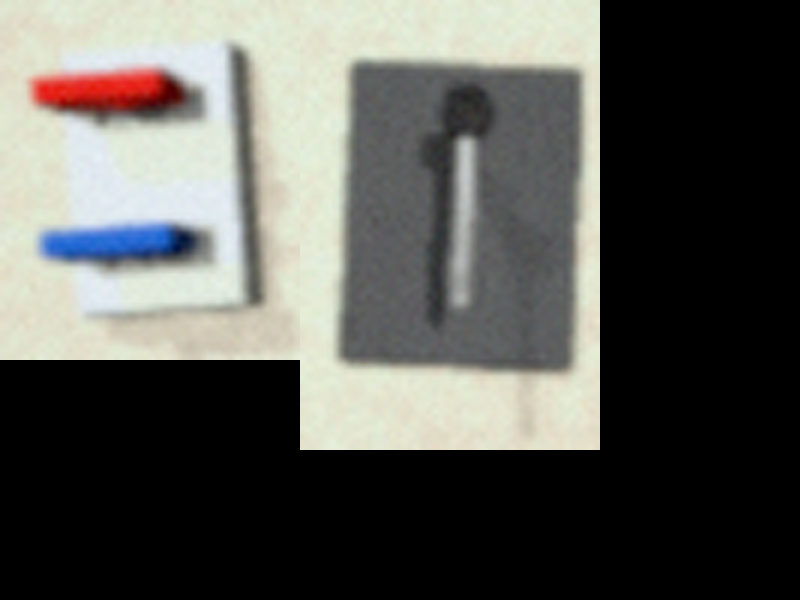

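The crop confirms the choice: the blue handle is at about (147.5,215.3), with its width along image x, so world y. The peg runs from the cap at (328,170) down to (326.7,203), so toward world -x. I move above the stand first for a close wrist look.

Call:
step_arm --pt "-3.3 0 0 0.113 -1" --pt "-3.3 0 0 0.113 -1" --pt "-3.3 0 0 0.113 -1" --pt "0 -3.1 -1.9 0 -1" --pt "0 -3.1 -1.9 0 -1"

```text
t: 1.65
eef_pos: [0.2815, -0.5089, 0.3309]
orientation: [110.8, 89.9, -65.3]
force: [0.6, -0.7, -1.1]
gripper_width: 0.0856
```

Call:
step_arm --pt "0 -3.1 -1.9 0 -1" --pt "0 -3.1 -1.9 0 -1" --pt "0 -3.1 -1.9 0 -1" --pt "0 -3.1 -1.9 0 -1" --pt "0 -3.1 -1.9 0 -1"

```text
t: 2.15
eef_pos: [0.3661, -0.3467, 0.3304]
orientation: [117.2, 90.0, -58.9]
force: [0.2, -0.2, 0.6]
gripper_width: 0.0851
```

Call:
step_arm --pt "0 -3.1 -1.9 0 -1" --pt "0 -3.1 -1.9 0 -1" --pt "0 -3.1 -1.9 0 -1" --pt "0 -3.1 -1.9 0 -1" --pt "0 -3.1 -1.9 0 -1"

```text
t: 2.65
eef_pos: [0.4502, -0.1855, 0.3305]
orientation: [139.0, 90.0, -37.1]
force: [1.1, -0.2, -0.3]
gripper_width: 0.0851
```

Call:
step_arm --pt "0 -3.1 -1.9 0 -1" --pt "0 -3.1 -1.9 0 -1" --pt "0 -3.1 -1.9 0 -1" --pt "0 -3.1 -1.9 0 -1" --pt "0 -3.1 -1.9 0 -1"

```text
t: 3.15
eef_pos: [0.5344, -0.0243, 0.3304]
orientation: [150.7, 90.0, -25.4]
force: [1.1, -0.4, -0.0]
gripper_width: 0.086
```

```bash
python3 - <<'E'
from h import *
s=arm.read_state();print(s["t"],s["eef_pos"],s["orientation"],s["joint_positions"])
p=arm.snapshot("wrist");print(np.round(p["hand_eye"],3),p["vfov"]);c=cam(p,s)
cv2.imwrite("pics/w1.png",p["image"][...,::-1])
print(np.round(proj(c,[[.588,-.032,.169],[.51,-.032,.17],[.48,.265,.14],[.437,-.187,.06],[.448,-.241,.06]])))
E
```

```text
3.15 [ 0.53438737 -0.02430884  0.33044124] [150.67757859  89.97618013 -25.37945837] [-9.67776606e+00  1.55262703e+01  9.37623735e+01 -6.83067711e-03
  7.06884254e+01  7.63815285e+01]
[[ 0.    -0.278  0.961 -0.142]
 [ 1.     0.    -0.    -0.001]
 [-0.     0.961  0.278 -0.069]
 [ 0.     0.     0.     1.   ]] 71.4562245079183
[[290. 139.]
 [285. 212.]
 [ 34. 212.]
 [381. 243.]
 [417. 239.]]
```

View pics/w1.png

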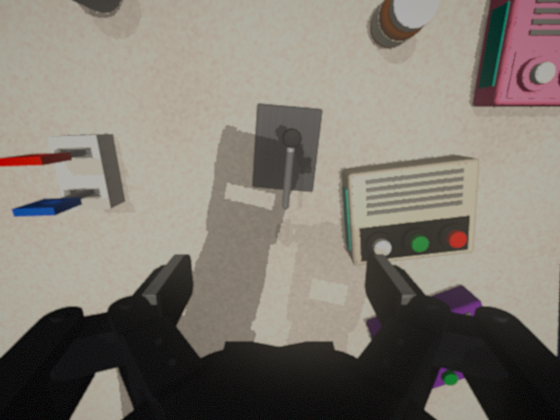

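The wrist view shows the cap at (291,137), the peg end at (286,206), the white, green and red beige buttons at (381,247), (420,243) and (458,240), and the blue handle's top edge from (14,210) to about (55,213). This agrees with the estimates from the top picture to within a few pixels. I compute better positions and go on to the key.

```bash
python3 - <<'E'
from h import *
s=arm.read_state()
p=arm.snapshot("wrist");c=cam(p,s)
print("cap",atz(c,(291,137),.169).round(4),"end",atz(c,(286,206),.168).round(4))
for z in(.055,.06,.065):
  P=[atz(c,u,z) for u in((381.5,247.5),(420,243.5),(458,240))];print(z,np.round(P,4).tolist(),np.linalg.norm(P[0]-P[2]).round(4))
for l in("key_blue","btn_white","btn_green","btn_red","stand"):
    for d in arm.silhouettes(p,l)[:3]:
        m=d["mask"];ys,xs=np.nonzero(m);print(l,round(d["conf"],2),np.round(d["bbox"]),xs.mean().round(1),ys.mean().round(1))
# blue/red/green blobs by colour
hsv=cv2.cvtColor(p["image"],cv2.COLOR_RGB2HSV)
for n,a,b in(("blue",(108,120,40),(125,255,255)),("green",(50,100,40),(75,255,255)),("red",(0,150,80),(6,255,255))):
    k,_,st,ce=cv2.connectedComponentsWithStats(cv2.inRange(hsv,a,b));print(n,[(st[i].tolist(),ce[i].round(1).tolist()) for i in range(1,k) if st[i,4]>60])
E
```

```text
cap [ 0.5914 -0.0287  0.169 ] end [ 0.5184 -0.0293  0.168 ]
0.055 [[0.4301, -0.1871, 0.055], [0.4409, -0.2452, 0.055], [0.4508, -0.3022, 0.055]] 0.1169
0.06 [[0.4322, -0.1851, 0.06], [0.4429, -0.2424, 0.06], [0.4526, -0.2987, 0.06]] 0.1155
0.065 [[0.4343, -0.183, 0.065], [0.4448, -0.2397, 0.065], [0.4545, -0.2953, 0.065]] 0.1141
key_blue 0.83 [ 14. 191.  89.  26.] 57.0 205.1
key_blue 0.39 [372.   4.  68.  47.] 403.7 20.8
btn_white 0.8 [531.  65.  29.  21.] 544.7 75.3
btn_white 0.49 [377. 239.  17.  17.] 383.7 247.7
btn_green 0.71 [408. 235.  27.  19.] 420.7 244.1
btn_green 0.47 [444. 372.  17.  13.] 451.1 378.6
btn_red 0.49 [452. 232.  18.  15.] 458.1 240.0
stand 0.64 [252. 107.  75. 104.] 287.9 149.6
stand 0.53 [411. 235.  24.  18.] 420.9 244.6
blue [([16, 200, 64, 17, 552], [51.8, 207.3])]
green [([413, 237, 19, 17, 235], [422.0, 245.0]), ([444, 373, 16, 14, 163], [451.3, 379.1])]
red [([1, 155, 71, 12, 457], [29.4, 161.0]), ([451, 233, 19, 17, 251], [459.7, 240.8])]
```

Call:
step_arm --pt "0 -2.9 0.35 0 -1" --pt "0 -2.9 0.35 0 -1" --pt "0 -2.9 0.35 0 -1" --pt "0 -2.9 0.35 0 -1" --pt "1 -2.9 0.35 0 -1"

```text
t: 4.0
eef_pos: [0.5065, 0.1177, 0.3214]
orientation: [178.5, 89.9, 2.3]
force: [-0.9, 0.4, -0.1]
gripper_width: 0.0857
```

Call:
step_arm --pt "2 -2.9 0.35 0 -1" --pt "2 -2.9 0.35 0 -1" --pt "2 -2.9 0.35 0 -1" --pt "2 -2.9 0.35 0 -1" --pt "2 -2.9 0.35 0 -1"

```text
t: 4.5
eef_pos: [0.479, 0.2612, 0.2198]
orientation: [-177.2, 90.0, 6.7]
force: [0.7, 0.5, -0.3]
gripper_width: 0.0853
```

```bash
python3 - <<'E'
from h import *
s=arm.read_state();print(s["t"],s["eef_pos"],s["orientation"],s["joint_positions"])
p=arm.snapshot("wrist");c=cam(p,s)
im=p["image"][...,::-1].copy()
cv2.imwrite("pics/w2.png",im)
hsv=cv2.cvtColor(p["image"],cv2.COLOR_RGB2HSV)
m=cv2.inRange(hsv,(108,120,40),(125,255,255));ys,xs=np.nonzero(m);print(xs.min(),xs.max(),ys.min(),ys.max(),xs.mean(),ys.mean())
print(proj(c,[[.48,.265,.14],[.48,.24,.14],[.48,.29,.14]]).round())
E
```

```text
4.5 [0.47901848 0.26122322 0.21977516] [-177.15822573   89.96815689    6.69275712] [ 2.16716643e+01  2.24116465e+01  1.01343280e+02 -9.90259665e-03
  5.62143130e+01  1.07826186e+02]
243 303 193 215 273.21628189550427 206.9611178614824
[[275. 211.]
 [306. 213.]
 [243. 209.]]
```

View pics/w2.png

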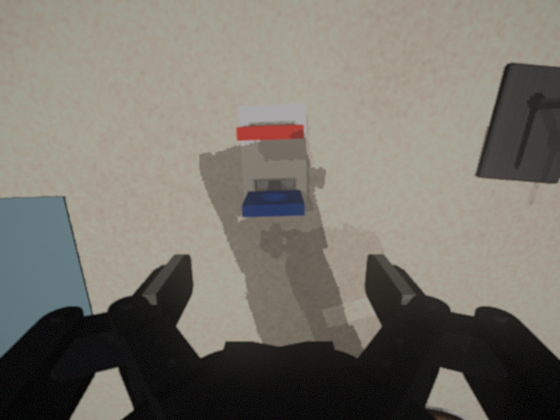

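The handle's top face runs from (243,204) to (304,215), centred at (273.5,210). That puts the key at about (0.481,0.266) and aligned with the tool to about 1°. I descend and grip the handle's side edges, which leaves the eye free.

Call:
step_arm --pt "2.5 -0.25 -0.1 0 -1" --pt "2.5 -0.25 -0.1 0 -1" --pt "2.6 0 0 0 -1" --pt "2.6 0 0 0 -1" --pt "2.5 0 0 0 -1"

```text
t: 5.05
eef_pos: [0.4811, 0.2652, 0.0925]
orientation: [177.9, 90.0, 1.8]
force: [0.9, 0.1, -1.0]
gripper_width: 0.0857
```

Call:
step_arm --pt "0 0 0 0 1" --pt "0 0 0 0 1" --pt "0 0 0 0 1" --pt "0 0 0 0 1" --pt "0 0 0 0 1"

```text
t: 5.55
eef_pos: [0.4814, 0.2663, 0.0947]
orientation: [-169.3, 89.9, 14.6]
force: [0.6, -2.4, 8.1]
gripper_width: 0.0491
```

Call:
step_arm --pt "0 0 0 0 1" --pt "0 0 0 0 1" --pt "-0.4 0 0 0 1" --pt "-0.8 0 0 0 1" --pt "-0.8 0 0 0 1"

```text
t: 6.05
eef_pos: [0.4807, 0.2663, 0.1141]
orientation: [165.1, 90.0, -11.0]
force: [-1.0, 0.1, -1.0]
gripper_width: 0.0492
```

Gripped at a width of 49 mm. I lift clear, straighten the yaw and move to in front of the peg's end.

Call:
step_arm --pt "-0.6 0 0 0.01 1" --pt "-0.7 0 0 0.015 1" --pt "-0.7 0 0 0.015 1" --pt "-0.7 0 0 0.015 1" --pt "-0.7 0 0 0.015 1"

```text
t: 6.55
eef_pos: [0.4807, 0.2662, 0.1479]
orientation: [130.1, 90.0, -50.0]
force: [-0.7, 0.1, -0.5]
gripper_width: 0.0492
```

Call:
step_arm --pt "0 2 0 0 1" --pt "0 3 0 0 1" --pt "0 3 0 0 1" --pt "0 3 0 0 1" --pt "0 3 0 0 1"

```text
t: 7.05
eef_pos: [0.4804, 0.1251, 0.1476]
orientation: [160.5, 90.0, -19.6]
force: [0.4, -0.8, -1.4]
gripper_width: 0.0491
```

Call:
step_arm --pt "0 3 0 0 1" --pt "0 3 0 0 1" --pt "0 3 0 0 1" --pt "0 3 0 0 1" --pt "0 2.5 0 0 1"

```text
t: 7.55
eef_pos: [0.4803, -0.0202, 0.1476]
orientation: [143.6, 90.0, -36.6]
force: [0.7, 0.6, -2.0]
gripper_width: 0.0488
```

Call:
step_arm --pt "0 1 0 0 1" --pt "0 0 0 0 1" --pt "0 0 0 0 1" --pt "0 0 0 0 1" --pt "0 0 0 0 1"

```text
t: 8.05
eef_pos: [0.4803, -0.0279, 0.1473]
orientation: [90.9, 90.0, -89.1]
force: [-0.4, -0.1, -1.0]
gripper_width: 0.0492
```

```bash
python3 - <<'E'
from h import *
s=arm.read_state();print(s["t"],s["eef_pos"],s["orientation"],s["joint_positions"])
p=arm.snapshot("wrist");c=cam(p,s);a=p["image"][...,::-1]
q=arm.snapshot("scene");d=cam(q);b=q["image"][...,::-1]
t=s["eef_pos"]
print("wrist: TCP+22mm",proj(c,[t+[0,0,.0215],t+[0,-.025,.0465],t+[0,.025,.0465],[.5185,-.029,.166],[.591,-.029,.169]]).round(1).tolist())
print("scene:",proj(d,[t+[0,0,.0215],[.5185,-.029,.166],[.591,-.029,.169]]).round(1).tolist())
A=cv2.resize(a[80:280,200:360],None,fx=3,fy=3,interpolation=cv2.INTER_CUBIC);B=cv2.resize(b[190:310,240:345],None,fx=3,fy=3,interpolation=cv2.INTER_CUBIC)
C=np.zeros((600,795,3),np.uint8);C[:,:480]=A;C[:360,480:]=B;cv2.imwrite("pics/w3.png",cv2.convertScaleAbs(C,alpha=1.5))
E
```

```text
8.05 [ 0.48034688 -0.02792943  0.14732749] [ 90.89139822  89.99875247 -89.11325599] [-1.11990654e+01  2.32968473e+01  1.14434630e+02 -1.81367300e-03
  4.22682619e+01  7.88069309e+01]
wrist: TCP+22mm [[279.6, 277.9], [345.7, 311.7], [213.9, 311.7], [282.2, 196.2], [283.0, 0.4]]
scene: [[268.4, 193.6], [280.5, 203.9], [305.2, 221.3]]
```

View pics/w3.png

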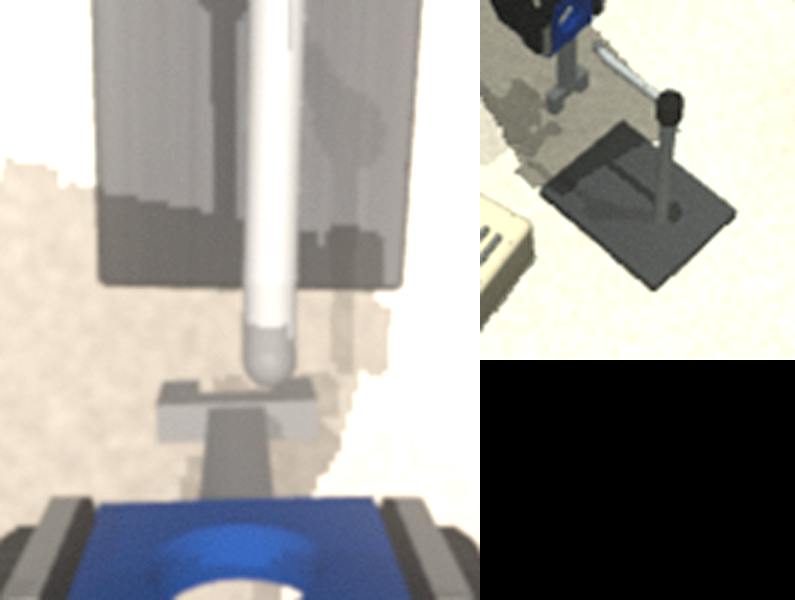

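The wrist crop shows the eye and shank on column 279 and the peg's axis on columns 289-291, so the peg lies about 4 mm toward -y from the key. The peg and key are parallel. I check the eye height from the handle's lower edge at row 247.

```bash
python3 - <<'E'
from h import *
from scipy.optimize import brentq
s=arm.read_state();p=arm.snapshot("wrist");c=cam(p,s);t=s["eef_pos"]
for e in(.0165,.019,.0215,.024):print(e,"bottom front edge row",proj(c,[t+[.005,0,e-.025]])[0].round(1),"lower eye front rim",proj(c,[t+[.005,0,e-.013]])[0].round(1),"foot",proj(c,[t+[.005,0,e-.105+.022],t+[.005,0,e-.105]]).round(1).tolist())
for y in(-.031,-.0325,-.034):print(y,proj(c,[[.5185,y,.166],[.56,y,.164]]).round(1).tolist())
E
```

```text
0.0165 bottom front edge row [279.5 242.1] lower eye front rim [279.5 251.3] foot [[279.3, 211.4], [279.2, 203.5]]
0.019 bottom front edge row [279.5 243.9] lower eye front rim [279.5 253.4] foot [[279.3, 212.4], [279.2, 204.3]]
0.0215 bottom front edge row [279.5 245.8] lower eye front rim [279.6 255.6] foot [[279.3, 213.4], [279.2, 205.1]]
0.024 bottom front edge row [279.5 247.7] lower eye front rim [279.6 257.8] foot [[279.3, 214.4], [279.2, 206.0]]
-0.031 [[286.2, 196.2], [286.8, 94.7]]
-0.0325 [[289.6, 196.2], [290.5, 94.7]]
-0.034 [[293.1, 196.2], [294.3, 94.7]]
```

The eye is 22.5 mm above the TCP, at z about 0.170. I shift 4.5 mm toward -y and down 4 mm, then insert along +x.

Call:
step_arm --pt "0.2 0.2 0 0 1" --pt "0.2 0.25 0 0 1" --pt "0 0 -0.5 0 1" --pt "0 0 -1 0 1" --pt "0 0 -1 0 1"

```text
t: 8.7
eef_pos: [0.5065, -0.0334, 0.1434]
orientation: [164.6, 90.0, -15.5]
force: [0.4, 0.9, -1.1]
gripper_width: 0.0491
```

Call:
step_arm --pt "0 0 -1 0 1" --pt "0 0 -0.9 0 1" --pt "0 0 -0.8 0 1" --pt "0 0 -0.8 0 1" --pt "0 0 -0.5 0 1"

```text
t: 9.2
eef_pos: [0.5461, -0.0333, 0.1432]
orientation: [141.8, 90.0, -38.3]
force: [-0.3, -0.7, -1.3]
gripper_width: 0.0489
```

```bash
python3 - <<'E'
from h import *
s=arm.read_state();print(s["t"],s["eef_pos"],s["force"])
p=arm.snapshot("wrist");a=p["image"][...,::-1]
q=arm.snapshot("scene");b=q["image"][...,::-1]
A=cv2.resize(a[80:330,200:360],None,fx=2.4,fy=2.4,interpolation=cv2.INTER_CUBIC);B=cv2.resize(b[180:300,240:345],None,fx=3.8,fy=3.8,interpolation=cv2.INTER_CUBIC)
C=np.zeros((600,800,3),np.uint8);C[:,:384]=A;C[:456,384:384+399]=B;cv2.imwrite("pics/w4.png",cv2.convertScaleAbs(C,alpha=1.5))
E
```

```text
9.2 [ 0.5460653  -0.03332669  0.14323428] [-0.34589366 -0.74815538 -1.329058  ]
```

View pics/w4.png

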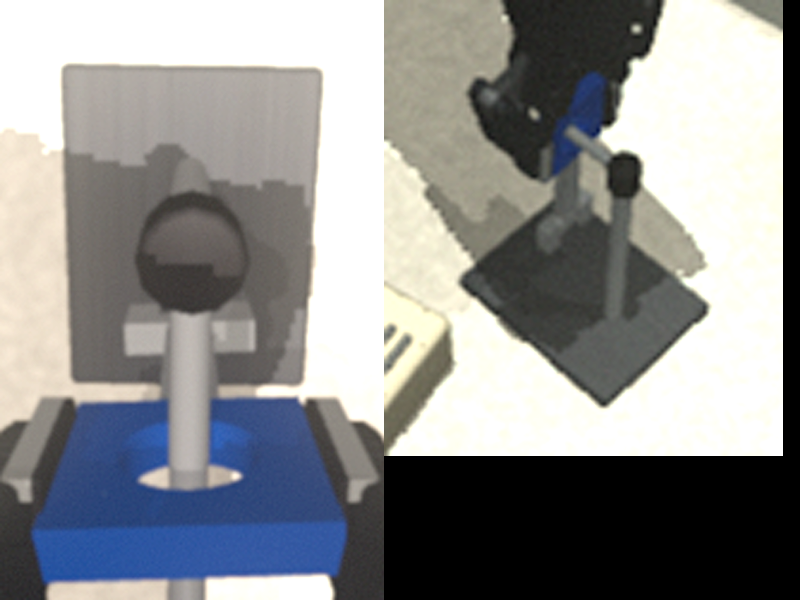

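The peg runs through the eye, which is centred on it. I lower until contact, then release.

Call:
step_arm --pt "0.3 0 0 0 1" --pt "0.4 0 0 0 1" --pt "0.3 0 0 0 1" --pt "0.2 0 0 0 1" --pt "0.1 0 0 0 1"

```text
t: 9.8
eef_pos: [0.5452, -0.0334, 0.1304]
orientation: [18.4, 90.0, -161.7]
force: [-4.7, 0.4, 10.4]
gripper_width: 0.0491
```

Call:
step_arm --pt "0.05 0 0 0 1" --pt "0.05 0 0 0 1" --pt "0.05 0 0 0 1" --pt "0 0 0 0 1" --pt "0 0 0 0 1"

```text
t: 10.3
eef_pos: [0.5453, -0.0334, 0.1302]
orientation: [160.4, 89.9, -19.7]
force: [-7.0, 1.1, 17.4]
gripper_width: 0.0493
```

Call:
step_arm --pt "-0.15 0 0 0 1" --pt "0 0 0 0 0.2" --pt "0 0 0 0 -0.2" --pt "0 0 0 0 -0.6" --pt "0 0 0 0 -1"

```text
t: 10.8
eef_pos: [0.5453, -0.0334, 0.1301]
orientation: [17.9, 90.0, -162.2]
force: [1.0, -0.1, -0.6]
gripper_width: 0.0782
```

Call:
step_arm --pt "0 0 0 0 -1" --pt "0 0 0 0 -1" --pt "0 0 0 0 -1" --pt "0 0 0 0 -1" --pt "0 0 0 0 -1"

```text
t: 11.3
eef_pos: [0.5454, -0.0334, 0.1303]
orientation: [113.7, 90.0, -66.4]
force: [-1.1, 0.5, -0.2]
gripper_width: 0.0853
```

```bash
python3 - <<'E'
from h import *
s=arm.read_state();print(s["t"],s["eef_pos"],s["force"])
p=arm.snapshot("wrist");a=p["image"][...,::-1]
q=arm.snapshot("scene");b=q["image"][...,::-1]
A=cv2.resize(a[80:330,180:380],None,fx=2.4,fy=2.4,interpolation=cv2.INTER_CUBIC);B=cv2.resize(b[180:300,245:345],None,fx=3.1,fy=3.1,interpolation=cv2.INTER_CUBIC)
C=np.zeros((600,790,3),np.uint8);C[:,:480]=A;C[:372,480:790]=B;cv2.imwrite("pics/w5.png",cv2.convertScaleAbs(C,alpha=1.5))
E
```

```text
11.3 [ 0.54535175 -0.03335678  0.13029291] [-1.06831655  0.4942902  -0.22559007]
```

View pics/w5.png

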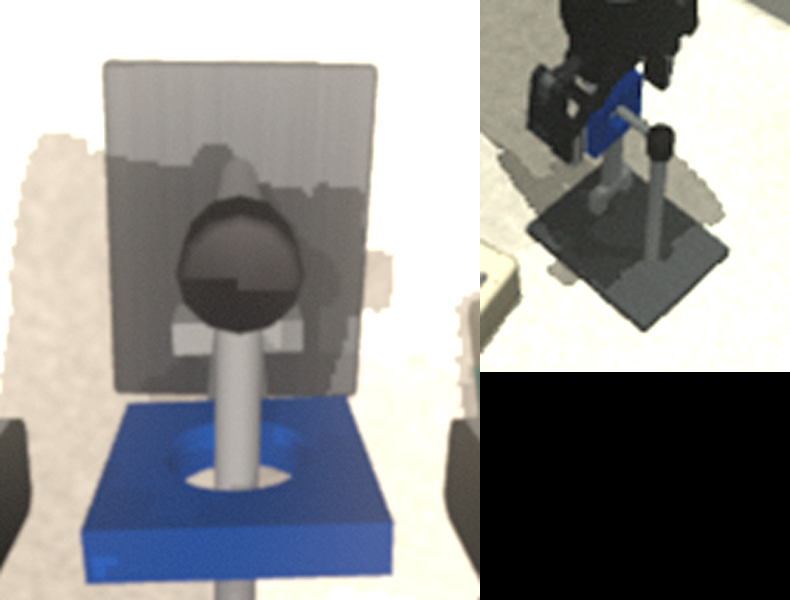

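The key hangs on the peg, upright, at about stand x = -45 mm, with both fingers clear of it. I go up and over to the white button with the gripper shut.

Call:
step_arm --pt "-1.5 0 0 0 -1" --pt "-2.5 0 0 0 -1" --pt "-3 0 0 0 -1" --pt "-3 0 0 0 -1" --pt "-3 0 0 0 -1"

```text
t: 11.9
eef_pos: [0.5452, -0.0333, 0.2616]
orientation: [98.1, 90.0, -82.0]
force: [-0.5, -0.9, 0.3]
gripper_width: 0.085
```

Call:
step_arm --pt "0 3 2.2 0 1" --pt "0 3 2.2 0 1" --pt "0 3 2.2 0 1" --pt "0 3 2.2 0 1" --pt "0 3.3 2.2 0 1"

```text
t: 12.4
eef_pos: [0.4341, -0.187, 0.2604]
orientation: [141.0, 90.0, -39.0]
force: [-0.6, -0.1, -0.4]
gripper_width: 0.0123
```

Call:
step_arm --pt "3 0 0 0 1" --pt "3 0 0 0 1" --pt "3 0 0 0 1" --pt "3 0 0 0 1" --pt "2 0 0 0 1"

```text
t: 12.9
eef_pos: [0.4347, -0.186, 0.1187]
orientation: [-29.5, 89.9, 150.4]
force: [-0.1, 0.6, 0.4]
gripper_width: -0.0004
```

```bash
python3 - <<'E'
from h import *
s=arm.read_state();print(s["t"],s["eef_pos"],s["orientation"],s["force"],s["gripper_width"])
p=arm.snapshot("wrist");c=cam(p,s)
for z in(.06,.065):print(proj(c,[[.436,-.186,z],[.447,-.240,z]]).round(1).tolist())
print("tcp",proj(c,[s["eef_pos"]]).round(1))
im=p["image"][...,::-1].copy();cv2.imwrite("pics/w6.png",cv2.convertScaleAbs(im,alpha=1.4))
E
```

```text
12.9 [ 0.43466658 -0.18601066  0.11866293] [-29.48060049  89.9248575  150.43803862] [-0.0728172   0.55037335  0.35771123] -0.00038675532208029605
[[279.3, 219.3], [355.0, 204.6]]
[[279.3, 221.6], [356.8, 206.6]]
tcp [[279.5 257.2]]
```

View pics/w6.png

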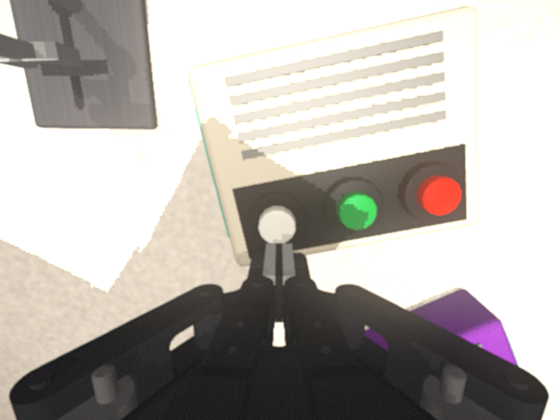

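White is at (277,225), green at (357,211) and red at (439,196) in the beige panel. The white cap sits within 2 mm of the TCP line, with its top at z about 0.07. I press white.

Call:
step_arm --pt "1.4 -0.1 0 0 1" --pt "1.4 0 0 0 1" --pt "1.0 0 0 0 1" --pt "0.5 0 0 0 1" --pt "0.4 0 0 0 1"

```text
t: 13.45
eef_pos: [0.4352, -0.1852, 0.0734]
orientation: [48.3, 90.0, -131.7]
force: [-1.6, -0.2, 2.3]
gripper_width: 0.0001
```

Call:
step_arm --pt "0.2 0 0 0 1" --pt "0.2 0 0 0 1" --pt "0.1 0 0 0 1" --pt "0 0 0 0 1" --pt "0 0 0 0 1"

```text
t: 13.95
eef_pos: [0.4353, -0.1853, 0.0705]
orientation: [145.2, 89.9, -34.8]
force: [-8.5, 3.9, 33.2]
gripper_width: 0.0001
```

White is fully down: force rose to 33 N at the end stop, about 6 mm below first contact. I go up and over to green, and press a bit less far.

Call:
step_arm --pt "-0.6 0 0 0 1" --pt "-1.4 0 0 0 1" --pt "-1.4 0 0 0 1" --pt "0 2.7 -0.5 0 1" --pt "0 2.7 -0.55 0 1"

```text
t: 14.45
eef_pos: [0.4461, -0.2398, 0.1033]
orientation: [143.0, 89.9, -37.0]
force: [0.3, 0.2, 0.4]
gripper_width: -0.0001
```

```bash
python3 - <<'E'
from h import *
s=arm.read_state();print(s["t"],s["eef_pos"],s["force"])
p=arm.snapshot("wrist");c=cam(p,s)
t=s["eef_pos"];print("below tip z.076",proj(c,[[t[0],t[1],.076]]).round(1))
hsv=cv2.cvtColor(p["image"],cv2.COLOR_RGB2HSV)
for n,a,b in(("green",(50,100,40),(75,255,255)),("red",(0,150,80),(6,255,255))):
    k,_,st,ce=cv2.connectedComponentsWithStats(cv2.inRange(hsv,a,b));print(n,[(st[i].tolist(),ce[i].round(1).tolist()) for i in range(1,k) if st[i,4]>60])
E
```

```text
14.45 [ 0.44611753 -0.239814    0.10334751] [0.34507095 0.2121421  0.36821641]
below tip z.076 [[279.3 237.7]]
green [([256, 214, 42, 37, 1056], [276.1, 230.7])]
red [([341, 199, 44, 41, 1412], [362.7, 218.9])]
```

The tip is within about 2-3 mm of the green cap's centre. I press, then lift away.

Call:
step_arm --pt "1.0 0 0 0 1" --pt "1.0 0 0 0 1" --pt "0.6 0 0 0 1" --pt "0.4 0 0 0 1" --pt "0.2 0 0 0 1"

```text
t: 15.0
eef_pos: [0.4452, -0.2384, 0.0705]
orientation: [-35.1, 89.9, 144.8]
force: [-9.0, 5.2, 34.6]
gripper_width: 0.0005
```

Call:
step_arm --pt "0.1 0 0 0 1" --pt "0.1 0 0 0 1" --pt "0 0 0 0 1" --pt "0 0 0 0 1" --pt "0 0 0 0 1"

```text
t: 15.5
eef_pos: [0.4452, -0.2384, 0.0704]
orientation: [121.8, 90.0, -58.3]
force: [-10.0, 6.4, 37.7]
gripper_width: 0.0002
```

Call:
step_arm --pt "-1 0 0 0 1" --pt "-2.5 0 0 0 1" --pt "-3.5 0 0 0 1" --pt "-3.5 0 0 0 1" --pt "-2 0 0 0 1"

```text
t: 16.0
eef_pos: [0.4461, -0.2391, 0.1957]
orientation: [144.7, 89.8, -35.4]
force: [0.8, -0.3, -0.6]
gripper_width: 0.0002
```

```bash
python3 - <<'E'
from h import *
s=arm.read_state();print(s["t"],s["eef_pos"],s["force"])
q=arm.snapshot("scene");b=q["image"][...,::-1];w=arm.snapshot("wrist")["image"][...,::-1]
for l in("beaker","jar","key_red"):print(l,[(np.round(d["bbox"]).tolist(),round(d["conf"],2)) for d in arm.find_in(q,l)[:2]])
A=cv2.resize(b[120:370,150:460],None,fx=1.6,fy=1.6,interpolation=cv2.INTER_CUBIC)
B=cv2.resize(b[195:295,250:340],None,fx=3.2,fy=3.2,interpolation=cv2.INTER_CUBIC)
C=np.zeros((600,800,3),np.uint8);C[:400,:496]=A;C[:320,500:788]=B;C[400:,:266]=cv2.resize(w,(266,200));cv2.imwrite("pics/end.png",cv2.convertScaleAbs(C,alpha=1.4))
E
```

```text
16.0 [ 0.44608143 -0.23908579  0.1956659 ] [ 0.78538945 -0.26528003 -0.63770627]
beaker [([412.0, 208.0, 34.0, 37.0], 0.8)]
jar [([299.0, 317.0, 31.0, 42.0], 0.86)]
key_red [([360.0, 143.0, 15.0, 37.0], 0.51)]
```

View pics/end.png

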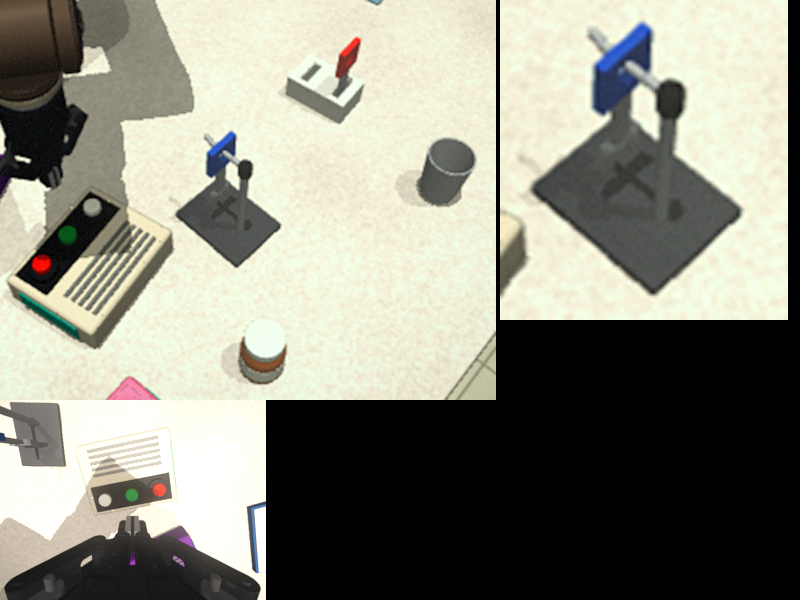

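The final picture shows the blue key hanging upright mid-peg, all three buttons up, and the red key, beaker and jar where they started. The arm is clear of everything, so I hand in.

```bash
python3 -c "
from rig import arm
print(arm.hand_in())"
```

```text
the job is handed in; nothing more can be done
None
```

The blue key is hanging by its eye on the peg and released. I pressed the white button and then the green one, each down to its stop, and handed the job in at about 16 s of the 54 s allowed. The hand-in gives no verdict, so I don't know the judged result.

- **Key:** The last picture shows it upright near the middle of the peg, with the gripper well clear.
- **Buttons:** I judged "fully down" from force and height, because the button values can't be read. White reached about 33 N and green about 38 N, both at a fingertip height of 70.5 mm. White's first contact was about 6 mm above that; I did not measure this for green. All three looked up afterwards, and the red one was not touched.
- **Force margin:** Both presses were far harder than the 4 N needed. The total on the green press was about 39.5 N, close to the 40 N limit for the arm and gripper body, though only the fingertips were in contact.
- **Other things:** The red-handled key, beaker and jar were detected within 2–4 pixels of where they started.
- **Disagreements:** The far wrist view put the peg about 3.5 mm off sideways. I corrected that from a close view before inserting the key. The button tops were also about 1 cm higher than my first guess.

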